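Tip the lemons from a scoop into the pot under a low shelf

TASK

Bring the loaded scoop forward along the wooden step, kept level, until its front lip reaches a little way out past the step's edge over the pot, then raise its handle so that both lemons roll over the lip into the steel pot under the low shelf; mind the small headroom: neither scoop nor gripper may knock against the shelf, and the gripper must not touch the lemons. Then lay the scoop flat on the step again, drawn back so that its lip no longer hangs over the edge, and let go. Leave the pot standing where it is and do not disturb the other things on the shelf and beside the rack.

Things in the scene. Friction and masses are not known exactly. Their poses are not given: they have to be found in the camera images.
- rack: fixed light-wood rack: a step leading to a low shelf. Origin on the worktop below the middle of the step's far edge; own x level, along the step in the pouring direction towards the pot; z up. Step: x -340 to 0, y -100 to 100, top 125 mm above the worktop. Shelf held by four 22 mm square posts at x -22 and 235, y +-157 mm
- step_edge (a point): middle of the step's far edge on its top surface (rack x 0, y 0, z 125 mm); axes as the rack's
- shelf_edge (a point): middle of the shelf board's near lower edge, under which the scoop must pass (rack x -35, y 0, z 220 mm); axes as the rack's
- shelf_board: the low shelf board, fixed to the rack: covers rack x -35 to 255, y -172 to 172 mm; underside 220 mm above the worktop (95 mm above the step), 16 mm thick; origin at rack x 0, y 0, z 220 mm, axes as the rack's
- scoop: loose flat-bottomed aluminium scoop, 0.3 kg, on the step. Origin under the middle of its tray; own x points to the front lip, black handle at -x, z up. Tray 128 long (x -64 to 64) x 108 wide, floor 3 mm, side and rear walls 50 mm high, lip 8 mm high. The lemons roll over the lip at a slope of about 26 to 33 degrees; lip 20 mm out and turning on the step's edge, it meets the shelf near 40
- scoop_lip (a point): middle of the scoop's front lip, at its underside (scoop x 64, y 0, z 0 mm)
- scoop_handle (a point): grip point in the middle of the black handle (scoop x -144, y 0, z 45 mm), 208 mm behind the lip; axes as the scoop's. Handle bar 18 wide (y) x 20 high (z), parallel to the scoop's x, from x -79 to -204, 35 mm free below it down to the step. Gripped lightly across its width it can turn between the fingers
- steel_pot: open steel pot, 199 mm across, 100 mm high, two side handles (250 over them), loose, standing on the worktop under the low shelf just past the step's edge, its near rim 5 to 15 mm beyond the edge. Origin at centre of its underside, z up
- lemon_mid (a point): centre of the front lemon (83 x 58 x 58 mm, 0.13 kg), lying crosswise in the scoop's tray next to the lip
- lemon_b_mid (a point): centre of the rear lemon (75 x 58 x 59 mm, 0.12 kg), lying crosswise behind the first
- lemon: the front lemon
- lemon_b: the rear lemon
- salt_shaker: salt shaker (44 x 44 x 90 mm) standing on top of the low shelf; bystander, origin at underside
- honey_jar: honey jar with green lid (64 x 68 x 84 mm) on top of the low shelf; bystander, origin at underside
- tuna_tin: flat tin (86 x 86 x 40 mm) on the worktop to the right of the step; bystander, origin at underside
- onion: red onion (64 x 67 x 71 mm) on the worktop on the near right; bystander, origin at underside
Things that resemble listed ones, but are neither listed nor needed, are in the scene too. Leave any blue look-alike of the lemon alone. Leave any purple look-alike of the lemon_b alone.

How it is judged:
By the outcome, as a careful person would: the job done as asked, in the order asked, and still so for the second after the job is handed in, with the robot touching nothing.
It also fails if it takes over 45 s, if anything falls off the work surface, if the arm or the gripper's body presses on something with over 40 N, if the wrist force passes 120 N, or if a joint passes its speed limit or range.

ROBOT

A 7-joint arm with a two-finger parallel gripper is mounted at the origin on a cart in front of the work surface, level with it; the furniture and walls round the work are solid. World frame = base frame: x ahead of the robot, y to its left, z up, the work surface at z = 0. Lengths are in m, angles in rad, forces in N, time in s.
With the tool pointing down it reaches from about 0.4 to 0.9 m from the base axis. Payload 5.5 kg.
Tool frame: the origin (TCP) lies between the finger pads; the fingertips stand 25 mm ahead of it and the grasp point (between the pads) lies 6 mm ahead of it; z points along the fingers, y is the line along which they close (so a half turn about z gives the same grasp; the last joint's range is limited). The gripper opens to 92 mm and grips with 3 to 60 N. Pads are 19 mm wide; open, the fingers measure 130 mm over their backs; the gripper's body (75 mm by 190 mm) begins 47 mm behind the grasp point.
Start: joints at [-0.862, 0.501, -0.427, 1.55, 0.221, 1.138, -0.21], TCP at [0.28, 0.586, 0.252] pointing down, gripper open.
Joint ranges: [-2.88, 2.88], [-0.31, 2.03], [-1.54, 1.56], [0.2, 2.42], [-1.41, 4.55], [0.19, 2.02], [-2.57, 2.57]. Speed limits (rad/s): [2.57, 2.57, 3.14, 3.14, 3.14, 3.14, 3.14].

INTERFACE

Orientations are given as a unit quaternion [x, y, z, w].
In Python, from cell import env gives the robot as it stands. The module is installed in compiled form; this text tells all that it offers.
- The arm moves only by the tool apply_moves, never from a script. Its argument "targets" is a list that holds one entry, the list of rows, each a list of 5 numbers: the shift along the tool's x, y, z in m, then the turn about the tool's z in degrees, then the closure, from 0 (fully open) to 1 (shut). A call has exactly 10 rows; each row is the pose to reach, as a shift and turn from the pose commanded when the call began, along the tool's axes at that moment; what a row does not reach only later rows make up. A row lasts 1/8 s, in which the tool goes at most 62.5 mm and 10.7 degrees, less where a joint would pass 70% of its speed; a pose out of reach is approached as far as the arm can. A call with a gripper value outside its range is refused whole. The fingers move at their own pace and stop on an object; the grip force is fixed at half the most. Time passes only in rows, so rows that repeat a pose let the fingers close, or fill a call up. It gives the time, the measured TCP pose, the force, the opening and the grip force at its end, in the units of the state.
- env.get_obs(): the state, without advancing time (a new reading comes with each control period).
- env.grab_frame(name): name is "scene" or "top" or "wrist"; returns the picture (420x560x3 uint8, red, green, blue); there is no depth.
- env.camera_params(name): a dict with "K" (3x3 intrinsics, pixels), "k1" (the pictures are not rectified: a ray, as slopes to the right and down, at radius r is drawn at 1 + k1 r^2 times it, then the intrinsics apply), "world_from_camera" (4x4, takes a point from camera to world coordinates); the wrist camera has in their place "tool_from_camera" (4x4, takes a point from camera to tool coordinates, whose origin is the TCP and whose axes are the flange's). Camera axes: x right, y up, looking along -z (the intrinsics and any distortion apply to the point x, -y, -z); pixel columns grow to the right and rows downward; lengths in m; the calibration is good to about 2 mm. A picture is of the moment at which its call begins: read the wrist's pose just before it. camera_params takes no time and is no camera call.
- env.finish_job(): hands the job in; it is judged then, once.
Trained networks look in the newest picture that a camera, given by its name, has taken for a name from the list of things; names that differ only in an ending like _2 or _b are one class to them, and where a whole thing is asked for, a point or a joint stands for the part that bears it (a point fixed in the world has none). Each returns a list of dicts, best first, with "p" (0 to 1); they miss things now and then, are a little off and sometimes report something else, mostly with a low value. They report only what shows in the picture. A call takes as long as a camera call. They do not tell look-alikes from the thing itself.
- env.find_in(camera, query): "point" ([column, row] in pixels, amid what is visible of it).
- env.masks_of(camera, query): "region" (420x560 bool, what is visible of it) and "point" ([column, row] in pixels, amid what is visible of it).
- env.tip_of(camera, query): "point" ([column, row] in pixels: a listed point, or the origin of a listed thing).
The state is a dict: "time": time; "joint_positions": joint angles; "joint_velocities": joint speeds; "tau": joint torques, N m; "position": TCP position; "tool_rot": TCP orientation; "wrist_force": force on the tool from outside, world axes, zero at the start; "wrist_torque": the same for the moment, N m; "finger_gap": finger opening in m; "gripper_force": force on a finger pad.
Only numpy, scipy, OpenCV 4.12 (cv2) and the standard library are available. Lean on these libraries where they do the work, as an engineer would, in place of code of your own. Each camera call takes 0.05 s, during which the arm holds its last target. There are 200 camera calls.

## Working session

There is one attempt and no reset: what is moved stays moved. The work goes in short steps, Python scripts to look and compute and a tool call to move; the robot and the scene stay as the last step left them, time stands still between calls to the robot, and variables do not carry over. Pictures are saved under pics/ and viewed, at most 10 in all, crops included, and the job is handed in when it is done.

Besides the shell and the picture viewer there is one more tool, called after ">>>" as a command line: name --argument value ..., lists and objects as JSON in quotes. apply_moves: Moves the arm, as the interface text tells. Its arguments: {"type":"object","properties":{"targets":{"type":"array","items":{"type":"array","items":{"type":"array","items":{"type":"number"}}}}},"required":["targets"]}

```bash
mkdir -p pics; cat > h.py <<'E'
import numpy as np, cv2
from scipy.spatial.transform import Rotation as R
from cell import env
def cam(n):
    p=env.camera_params(n); K=np.array(p["K"])
    if n=="wrist":
        o=env.get_obs(); T=np.eye(4); T[:3,:3]=R.from_quat(o["tool_rot"]).as_matrix(); T[:3,3]=o["position"]
        T=T@np.array(p["tool_from_camera"])
    else: T=np.array(p["world_from_camera"])
    return K,p["k1"],T
def ray(n,px):
    K,k,T=cam(n); d=np.linalg.solve(K,[px[0],px[1],1.])[:2]; s=d.copy()
    for _ in range(20): s=d/(1+k*(s@s))
    v=T[:3,:3]@np.array([s[0],-s[1],-1.]); return T[:3,3],v/np.linalg.norm(v)
def onz(n,px,z):
    c,v=ray(n,px); return c+v*(z-c[2])/v[2]
def tri(r):
    A=np.zeros((3,3));b=np.zeros(3)
    for c,v in r:
        P=np.eye(3)-np.outer(v,v);A+=P;b+=P@c
    x=np.linalg.solve(A,b); return x,[np.linalg.norm((np.eye(3)-np.outer(v,v))@(x-c)) for c,v in r]
def proj(n,X):
    K,k,T=cam(n); q=np.linalg.inv(T)@np.append(X,1); s=np.array([q[0],-q[1]])/-q[2]
    s=s*(1+k*(s@s)); return (K@np.append(s,1))[:2]
def save(n,f,crop=None,scale=1):
    im=env.grab_frame(n)
    if crop: x0,y0,x1,y1=crop; im=im[y0:y1,x0:x1]
    cv2.imwrite(f,cv2.resize(im,None,fx=scale,fy=scale)[:,:,::-1])
E
python3 - <<'E'
from h import *
ims=[env.grab_frame(n) for n in("scene","top")]
cv2.imwrite("pics/scene.png",ims[0][:,:,::-1]);cv2.imwrite("pics/top.png",ims[1][:,:,::-1])
o=env.get_obs();print(o["time"],R.from_quat(o["tool_rot"]).as_matrix().round(3),o["position"])
for n in("scene","top"):
    print(n,cam(n)[2].round(3).tolist())
    for q in("step_edge","shelf_edge","scoop_lip","scoop_handle","scoop","lemon_mid","lemon_b_mid","steel_pot"):
        print(q,[(np.round(d["point"]).tolist(),round(d["p"],2)) for d in env.tip_of(n,q)][:4])
E
```

```text
0.1 [[-0.902  0.431 -0.001]
 [ 0.431  0.902 -0.001]
 [ 0.    -0.002 -1.   ]] [0.28004165 0.58594749 0.25078036]
scene [[-0.955, 0.18, -0.235, 0.098], [-0.296, -0.609, 0.736, 1.349], [-0.01, 0.773, 0.635, 1.33], [0.0, 0.0, 0.0, 1.0]]
step_edge []
shelf_edge [([262.0, 196.0], 0.59)]
scoop_lip [([258.0, 202.0], 0.55)]
scoop_handle [([310.0, 175.0], 0.6), ([240.0, 232.0], 0.6)]
scoop [([284.0, 200.0], 0.95)]
lemon_mid [([277.0, 200.0], 0.54)]
lemon_b_mid [([293.0, 189.0], 0.72)]
steel_pot [([242.0, 273.0], 0.64)]
top [[0.029, 0.993, -0.112, 0.428], [-1.0, 0.029, 0.002, -0.015], [0.005, 0.111, 0.994, 1.245], [0.0, 0.0, 0.0, 1.0]]
step_edge [([246.0, 189.0], 0.57), ([405.0, 215.0], 0.22), ([288.0, 205.0], 0.2)]
shelf_edge [([261.0, 185.0], 0.67)]
scoop_lip [([276.0, 198.0], 0.81)]
scoop_handle [([347.0, 228.0], 0.6), ([291.0, 203.0], 0.47)]
scoop [([302.0, 209.0], 0.65)]
lemon_mid [([297.0, 275.0], 0.61), ([290.0, 202.0], 0.58)]
lemon_b_mid [([311.0, 209.0], 0.71), ([314.0, 152.0], 0.59)]
steel_pot []
```

View pics/scene.png

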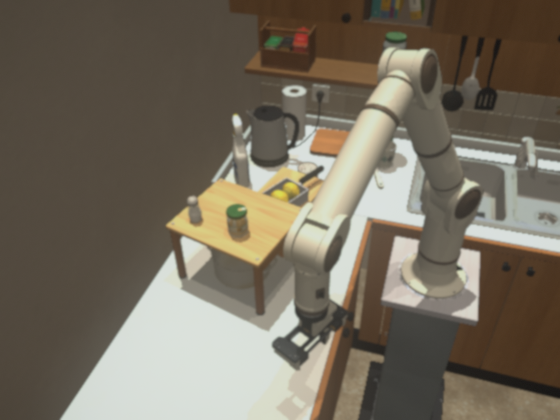

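View pics/top.png

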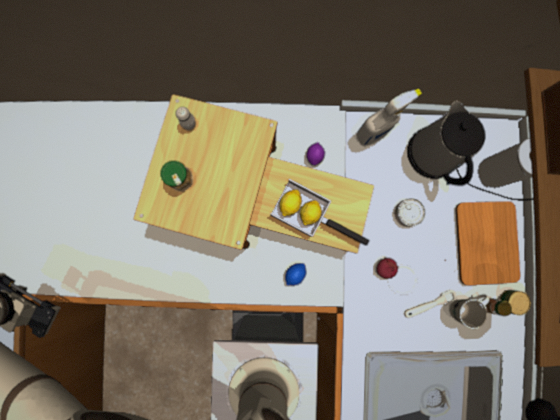

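The top view shows two yellow lemons in the tray at (290,202) and (311,212). The look-alikes are blue at (295,274) and purple at (315,153), both on the worktop. The black handle runs from (325,220) to (368,242), and the shelf corners are near (174,96), (277,122), (240,248) and (135,217). The scoop to use is the one holding the yellow lemons.

```bash
python3 - <<'E'
from h import *
from scipy.optimize import least_squares
t="top"
W=[onz(t,p,.236)[:2] for p in((174,96),(277,122),(240,248),(135,217))]+[onz(t,p,.125)[:2] for p in((374,185),(358,252))]
L=np.array([(255,172),(-35,172),(-35,-172),(255,-172),(-340,100),(-340,-100)])/1000
# figure handedness: rack +y left of pouring dir
f=lambda q:((np.c_[L[:,0]*np.cos(q[2])-L[:,1]*np.sin(q[2]),L[:,0]*np.sin(q[2])+L[:,1]*np.cos(q[2])]+q[:2])-W)
for Lm in (L,L*[1,-1]):
    L=Lm; s=least_squares(lambda q:f(q).ravel(),[.4,0,1.3]);print(s.x,s.cost);print(f(s.x).round(3).tolist())
for q,z in(("scoop_handle",.17),("scoop_lip",.125),("scoop",.125),("lemon_mid",.157),("lemon_b_mid",.157)):
    for d in env.tip_of(t,q): print(q,d["p"],onz(t,d["point"],z).round(3))
for p in((325,220),(368,242)): print(onz(t,p,.18))
a=env.tip_of("scene","scoop_handle")[0]["point"]; b=env.tip_of(t,"scoop_handle")[0]["point"]
print(tri([ray("scene",a),ray(t,b)]))
save(t,"pics/c.png",(250,140,390,260),5)
E
```

```text
[0.60619763 0.05340601 1.34102503] 0.26951315288254596
[[-0.33, 0.085], [-0.331, 0.076], [0.331, -0.085], [0.328, -0.073], [-0.192, 0.043], [0.193, -0.047]]
[0.60650645 0.05333248 1.33308869] 0.00011147824165617297
[[0.007, 0.005], [0.004, -0.003], [-0.003, -0.005], [-0.004, 0.006], [0.001, -0.002], [-0.004, 0.0]]
scoop_handle 0.6 [ 0.496 -0.213  0.17 ]
scoop_handle 0.47 [ 0.56  -0.062  0.17 ]
scoop_lip 0.81 [ 0.577 -0.022  0.125]
scoop 0.65 [ 0.548 -0.096  0.125]
lemon_mid 0.61 [ 0.367 -0.084  0.157]
lemon_mid 0.58 [ 0.564 -0.06   0.157]
lemon_b_mid 0.71 [ 0.547 -0.117  0.157]
lemon_b_mid 0.59 [ 0.706 -0.122  0.157]
[ 0.51524454 -0.15285023  0.18      ]
[ 0.45988742 -0.26850425  0.18      ]
(array([ 0.49136058, -0.21505021,  0.16497021]), [np.float64(0.005568437461778605), np.float64(0.005568437461778653)])
```

View pics/c.png

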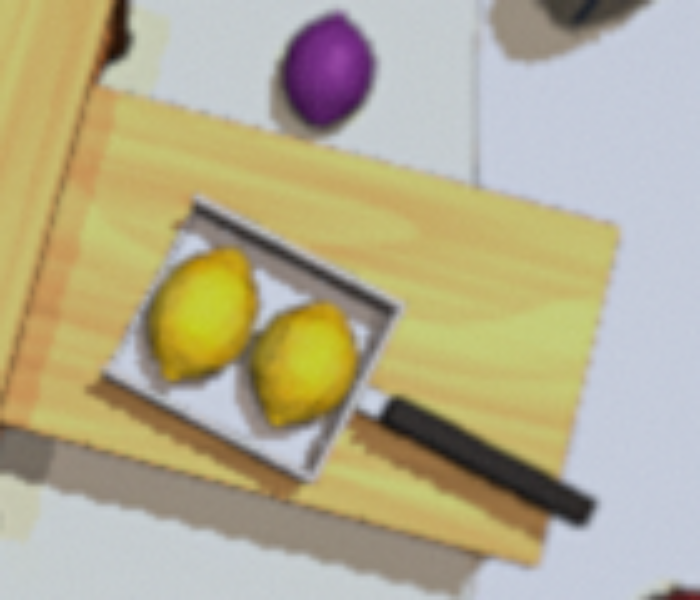

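The tray holds the two yellow lemons, with a silver lip on the left and the black handle at lower right. The scoop is yawed about 10° from the rack axis and its lip is about 80 mm behind the edge. I'll go above the handle, passing high over the shelf.

>>> apply_moves --targets '[[[-0.03, -0.035, -0.04, 5, 0], [-0.06, -0.07, -0.08, 10, 0], [-0.09, -0.105, -0.12, 15, 0], [-0.12, -0.14, -0.16, 20, 0], [-0.15, -0.175, -0.2, 25, 0], [-0.18, -0.21, -0.2, 30, 0], [-0.21, -0.245, -0.2, 35, 0], [-0.24, -0.28, -0.2, 40, 0], [-0.27, -0.315, -0.2, 45, 0], [-0.3, -0.35, -0.2, 50, 0]]]'

```text
time: 2.55
position: [0.4001, 0.1399, 0.4521]
tool_rot: [0.614, 0.79, 0.0, 0.0]
wrist_force: [0.8, 0.2, -0.3]
finger_gap: 0.0916
gripper_force: 0.0
```

```bash
cat >> h.py <<'E'
def rel(target,yaw_y=None):
    "tool-frame shift to world target, and tool-z turn to bring tool y to world angle yaw_y (deg)"
    o=env.get_obs(); M=R.from_quat(o["tool_rot"]).as_matrix()
    a=np.degrees(np.arctan2(M[1,1],M[0,1]))
    print("t",o["time"],"pos",np.round(o["position"],4),"yang",a.round(2),"j",np.round(o["joint_positions"],2),"F",np.round(o["wrist_force"],1))
    print("shift",(M.T@(np.array(target)-o["position"])).round(4),"turn",None if yaw_y is None else -(((yaw_y-a)+90)%180-90))
E
python3 -c "
from h import *
rel([.496,-.213,.36],-24)"
```

```text
t 2.55 pos [0.4001 0.1399 0.4521] yang 14.3 j [-0.32 -0.09 -0.07  1.78 -0.01  1.44 -0.14] F [ 0.8  0.2 -0.3]
shift [-0.3656  0.0056  0.092 ] turn 38.30243490717503
```

>>> apply_moves --targets '[[[-0.05, 0.0, 0.0, 5, 0], [-0.1, 0.0, 0.0, 10, 0], [-0.15, 0.0, 0.0, 15, 0], [-0.2, 0.0, 0.0, 20, 0], [-0.25, 0.002, 0.0, 25, 0], [-0.3, 0.004, 0.02, 30, 0], [-0.35, 0.006, 0.05, 35, 0], [-0.366, 0.006, 0.08, 38, 0], [-0.366, 0.006, 0.09, 38, 0], [-0.366, 0.006, 0.09, 38, 0]]]'

```text
time: 3.8
position: [0.4971, -0.2102, 0.3616]
tool_rot: [0.836, 0.549, -0.0, -0.001]
wrist_force: [0.1, -0.2, 0.8]
finger_gap: 0.0918
gripper_force: 0.0
```

```bash
python3 - <<'E'
from h import *
w="wrist"
save(w,"pics/w1.png")
rel([.496,-.213,.176],-24)
for q,z in(("scoop_handle",.17),("scoop_lip",.125),("lemon_mid",.157),("lemon_b_mid",.157),("step_edge",.125)):
    for d in env.tip_of(w,q): print(q,np.round(d["p"],2),np.round(d["point"]),onz(w,d["point"],z).round(4))
E
```

```text
t 3.85 pos [ 0.4977 -0.2102  0.3626] yang -23.38 j [ 0.06  0.18  0.34  1.71 -0.06  1.26  0.  ] F [ 0.1 -0.1  0.7]
shift [-0.0034 -0.0006  0.1866] turn 0.6204965847122708
scoop_handle 0.97 [269. 200.] [ 0.4842 -0.2163  0.17  ]
scoop_lip 0.48 [277.  42.] [ 0.5476 -0.0895  0.125 ]
lemon_mid 0.84 [141. 113.] [ 0.4084 -0.099   0.157 ]
lemon_b_mid 0.91 [275.  73.] [ 0.5338 -0.1166  0.157 ]
lemon_b_mid 0.87 [441.  28.] [ 0.6797 -0.1386  0.157 ]
```

View pics/w1.png

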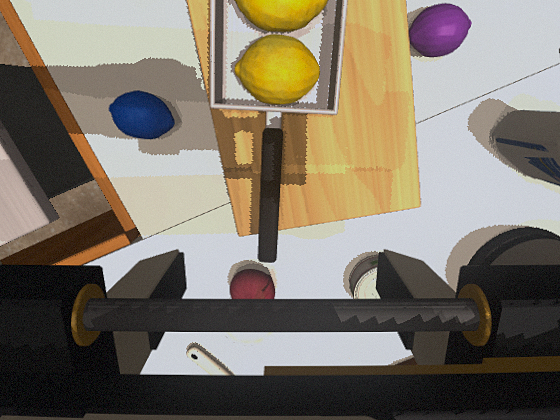

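The wrist view shows the handle from (272,130) to (267,258), the rear wall top from (213,107) to (338,112), and both yellow lemons above it. The onion is at (252,285), down on the worktop past the handle end.

```bash
python3 - <<'E'
from h import *
w="wrist"
print(cam(w)[2].round(3))
a,b=onz(w,(272,130),.18),onz(w,(267,258),.18)
print(a,b,np.linalg.norm(a-b),np.degrees(np.arctan2(*(a-b)[1::-1])),"mid",(a+b)/2)
c,d=onz(w,(213,107),.175),onz(w,(338,112),.175)
print(c,d,np.linalg.norm(c-d),np.degrees(np.arctan2(*(d-c)[1::-1]))+90,(c+d)/2)
p=[onz(w,q,.125) for q in((240,236),(419,206))];print(p)
x,r=tri([ray(w,(269.5,194)),ray("top",(346.5,231))]);print(x,r)
x,r=tri([ray(w,env.tip_of(w,"lemon_b_mid")[0]["point"]),ray("top",env.tip_of("top","lemon_b_mid")[0]["point"])]);print(x,r)
rk=lambda x,y:np.array([.6065,.0533])+x*np.array([.2355,.9719])+y*np.array([-.9719,.2355])
print(rk(-.34,-.1),rk(-.34,.1))
E
```

```text
[[ 0.917  0.381  0.113  0.529]
 [-0.398  0.878  0.266 -0.139]
 [ 0.002 -0.289  0.957  0.496]
 [ 0.     0.     0.     1.   ]]
[ 0.5125359  -0.15932848  0.18      ] [ 0.46030036 -0.26588812  0.18      ] 0.11867396051753303 63.885903985692984 mid [ 0.48641813 -0.2126083   0.18      ]
[ 0.47400376 -0.12192922  0.175     ] [ 0.57016592 -0.16817364  0.175     ] 0.1067038225644726 64.31708145082743 [ 0.52208484 -0.14505143  0.175     ]
[array([ 0.43208528, -0.25240872,  0.125     ]), array([ 0.62166952, -0.29764373,  0.125     ])]
[ 0.48761167 -0.2105916   0.17826174] [np.float64(0.00033496240373055215), np.float64(0.00033496240373054705)]
[ 0.53269887 -0.11713595  0.15347914] [np.float64(0.0009058340457606718), np.float64(0.0009058340457608024)]
[ 0.62362  -0.300696] [ 0.42924  -0.253596]
```

>>> apply_moves --targets '[[[-0.006, -0.009, 0.03, 2.5, 0], [-0.006, -0.009, 0.06, 2.5, 0], [-0.006, -0.009, 0.1, 2.5, 0], [-0.006, -0.009, 0.14, 2.5, 0], [-0.006, -0.009, 0.17, 2.5, 0.2], [-0.006, -0.009, 0.186, 2.5, 0.4], [-0.006, -0.009, 0.186, 2.5, 0.6], [-0.006, -0.009, 0.186, 2.5, 0.8], [-0.006, -0.009, 0.186, 2.5, 1], [-0.006, -0.009, 0.186, 2.5, 1]]]'

```text
time: 5.45
position: [0.4871, -0.2136, 0.1766]
tool_rot: [0.848, 0.53, 0.001, 0.001]
wrist_force: [0.3, -0.1, -1.0]
finger_gap: 0.0363
gripper_force: 0.0
```

```bash
python3 - <<'E'
from h import *
rk=lambda x,y:np.array([.6065,.0533])+x*np.array([.2355,.9719])+y*np.array([-.9719,.2355])
rel([*rk(-.188,0),.176],-13.5)
print(env.get_obs()["gripper_force"],env.get_obs()["finger_gap"])
save("wrist","pics/w2.png")
E
```

```text
t 5.45 pos [ 0.4871 -0.2136  0.1766] yang -26.04 j [ 0.1   0.36  0.32  1.94 -0.15  0.86  0.04] F [ 0.3 -0.1 -1. ]
shift [0.1086 0.0305 0.0007] turn -12.535389066117375
0.0 0.03632642821526062
```

View pics/w2.png

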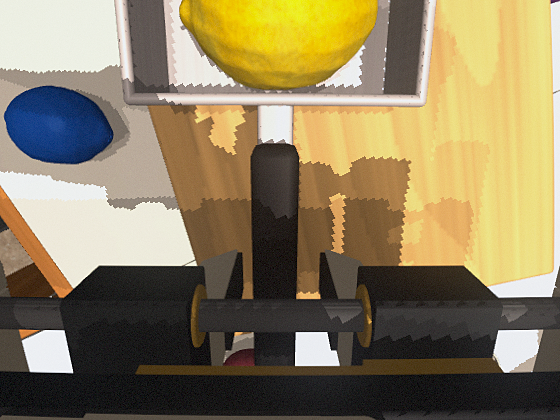

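The handle (column about 273) sits between the still-closing fingers (columns 240 and 325) and is well aligned. I'll finish closing.

>>> apply_moves --targets '[[[0, 0, 0, 0, 1], [0, 0, 0, 0, 1], [0, 0, 0, 0, 1], [0, 0, 0, 0, 1], [0, 0, 0, 0, 1], [0.003, 0, 0, 0, 1], [0.006, 0, 0, 0, 1], [0.01, 0, 0, 0, 1], [0.015, 0, 0, 0, 1], [0.02, 0, 0, 0, 1]]]'

```text
time: 6.75
position: [0.4951, -0.1976, 0.1758]
tool_rot: [0.849, 0.529, -0.001, 0.001]
wrist_force: [-2.5, -4.8, 2.2]
finger_gap: 0.0176
gripper_force: 30.0
```

```bash
python3 - <<'E'
from h import *
rk=lambda x,y:np.array([.6065,.0533])+x*np.array([.2355,.9719])+y*np.array([-.9719,.2355])
rel([*rk(-.188,0),.176],-13.5)
E
```

```text
t 6.75 pos [ 0.4951 -0.1976  0.1758] yang -26.17 j [ 0.07  0.36  0.31  1.94 -0.14  0.86 -0.  ] F [-2.5 -4.8  2.2]
shift [ 0.0908  0.0302 -0.0003] turn -12.670471552898675
```

>>> apply_moves --targets '[[[0.004, 0.001, 0, -0.5, 1], [0.009, 0.003, 0, -1.2, 1], [0.014, 0.005, 0, -2, 1], [0.02, 0.007, 0, -3, 1], [0.026, 0.009, 0, -4, 1], [0.032, 0.011, 0, -5, 1], [0.038, 0.013, 0, -6, 1], [0.044, 0.015, 0, -7, 1], [0.048, 0.016, 0, -7.5, 1], [0.05, 0.017, 0, -8, 1]]]'

```text
time: 8.0
position: [0.5327, -0.1592, 0.1759]
tool_rot: [0.809, 0.587, -0.0, 0.001]
wrist_force: [-2.5, -4.7, 3.0]
finger_gap: 0.0178
gripper_force: 30.0
```

```bash
python3 - <<'E'
from h import *
rk=lambda x,y:np.array([.6065,.0533])+x*np.array([.2355,.9719])+y*np.array([-.9719,.2355])
rel([*rk(-.188,0),.176],-13.5)
E
```

```text
t 8.0 pos [ 0.5327 -0.1592  0.1759] yang -18.07 j [ 0.03  0.4   0.26  1.88 -0.13  0.88  0.04] F [-2.5 -4.7  3. ]
shift [ 0.0375  0.0188 -0.0002] turn -4.571640342233678
```

>>> apply_moves --targets '[[[0.004, 0.002, 0, -0.5, 1], [0.009, 0.005, 0, -1, 1], [0.014, 0.008, 0, -1.5, 1], [0.019, 0.011, 0, -2, 1], [0.024, 0.014, 0, -2.5, 1], [0.029, 0.017, 0, -3, 1], [0.033, 0.019, 0, -3.5, 1], [0.036, 0.019, 0, -4.1, 1], [0.0375, 0.019, 0, -4.5, 1], [0.0375, 0.019, 0, -4.5, 1]]]'

```text
time: 9.25
position: [0.5629, -0.1286, 0.1759]
tool_rot: [0.786, 0.619, 0.0, 0.001]
wrist_force: [1.9, -4.0, 0.9]
finger_gap: 0.0177
gripper_force: 30.0
```

```bash
python3 - <<'E'
from h import *
rk=lambda x,y:np.array([.6065,.0533])+x*np.array([.2355,.9719])+y*np.array([-.9719,.2355])
rel([*rk(-.188,0),.176],-13.5)
save("wrist","pics/w3.png"); save("top","pics/t3.png",(220,130,380,250),5)
for q in("steel_pot","scoop_lip"):
  for n in("scene","top"): print(q,n,[(d["p"],np.round(d["point"])) for d in env.tip_of(n,q)])
E
```

```text
t 9.25 pos [ 0.5629 -0.1286  0.1759] yang -13.56 j [-0.01  0.43  0.23  1.83 -0.12  0.9   0.05] F [ 1.9 -4.   0.9]
shift [-0.001  -0.0004 -0.0001] turn -0.0584501807268083
steel_pot scene [(0.64, array([242., 273.]))]
steel_pot top []
scoop_lip scene [(0.55, array([258., 202.]))]
scoop_lip top [(0.63, array([192., 123.]))]
```

View pics/w3.png

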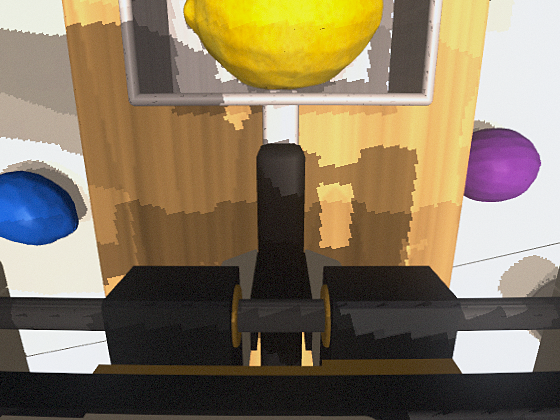

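The scoop is now parallel to the step, with the rear wall top running from (130,101) to (432,101) and the lemon still in the tray. Next I'll check how far the lip overhangs.

```bash
python3 - <<'E'
from h import *
def rk(P): d=np.array(P)[:2]-[.6065,.0533]; return (d@[.2355,.9719]).round(4),(d@[-.9719,.2355]).round(4)
env.grab_frame("wrist")
for p in((130,101),(432,101)): print(rk(onz("wrist",p,.175)))
for p in((75,170),(487,60)): print(rk(onz("wrist",p,.125)))
for d in env.tip_of("wrist","scoop_handle"): print(rk(onz("wrist",d["point"],.17)))
print(rk(env.get_obs()["position"]), cam("wrist")[2][:3,3])
E
```

```text
(np.float64(-0.1092), np.float64(0.0534))
(np.float64(-0.109), np.float64(-0.0539))
(np.float64(-0.1433), np.float64(0.1062))
(np.float64(-0.0897), np.float64(-0.0986))
(np.float64(-0.1908), np.float64(0.0001))
(np.float64(-0.187), np.float64(-0.0001)) [ 0.58088832 -0.0525738   0.30869057]
```

View pics/t3.png

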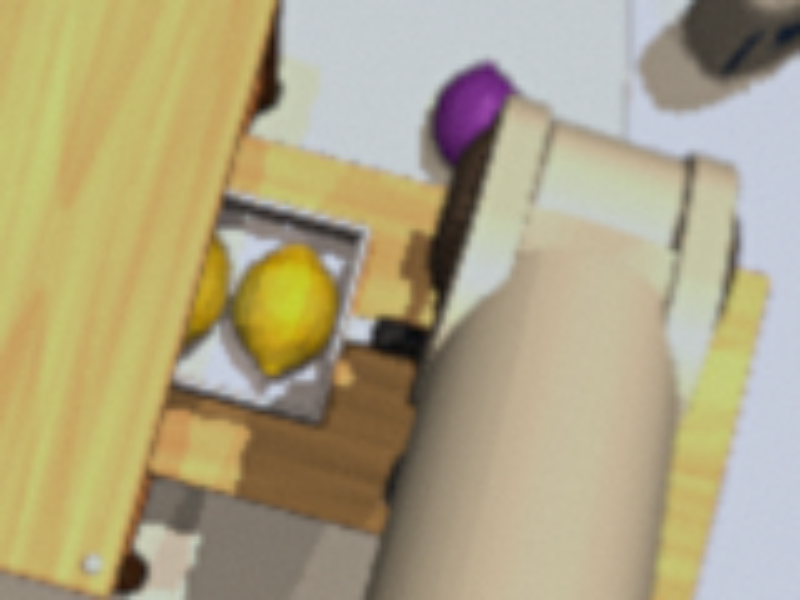

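The lip is about 19 mm past the edge and the scoop is centred and square. Now I'll raise the handle on an arc about the step edge, first to 20°.

>>> apply_moves --targets '[[[0.0017, 0, -0.0066, 0, 1], [0.0036, 0, -0.013, 0, 1], [0.0057, 0, -0.0194, 0, 1], [0.0081, 0, -0.0257, 0, 1], [0.0107, 0, -0.0319, 0, 1], [0.0135, 0, -0.0381, 0, 1], [0.0165, 0, -0.0441, 0, 1], [0.0197, 0, -0.0501, 0, 1], [0.0231, 0, -0.0559, 0, 1], [0.0267, 0, -0.0616, 0, 1]]]'

```text
time: 10.9
position: [0.5684, -0.1021, 0.2376]
tool_rot: [0.786, 0.619, -0.0, -0.0]
wrist_force: [0.8, 1.2, -4.2]
finger_gap: 0.0181
gripper_force: 30.0
```

```bash
python3 - <<'E'
from h import *
def rk(P): d=np.array(P)[:2]-[.6065,.0533]; return (d@[.2355,.9719]).round(4),(d@[-.9719,.2355]).round(4)
rel([.5646,-.1282,.2376]); o=env.get_obs(); print(rk(o["position"]),o["wrist_torque"].round(2))
save("wrist","pics/w4.png")
E
```

```text
t 10.9 pos [ 0.5684 -0.1021  0.2376] yang -13.54 j [-0.06  0.36  0.24  1.77 -0.1   1.02 -0.02] F [ 0.8  1.2 -4.2]
shift [-0.0263  0.0024  0.    ] turn None
(np.float64(-0.16), np.float64(0.0004)) [-0.2   0.23  0.03]
```

View pics/w4.png

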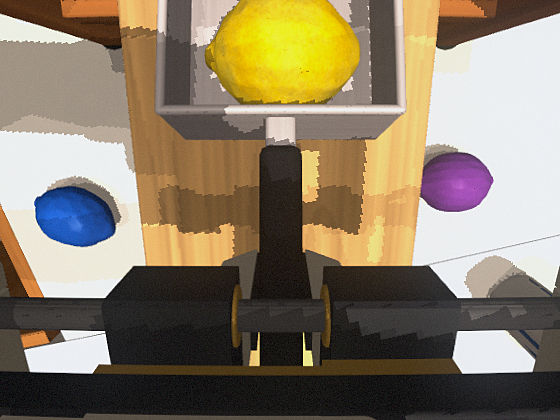

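The tray has tilted with the handle: its rear wall face now shows at rows 107–137, and the lemon is still inside. I'll go on to 34°.

>>> apply_moves --targets '[[[0.0039, 0, -0.0055, 0, 1], [0.0079, 0, -0.011, 0, 1], [0.012, 0, -0.0162, 0, 1], [0.0164, 0, -0.0214, 0, 1], [0.0187, 0, -0.0239, 0, 1], [0.021, 0, -0.0264, 0, 1], [0.0234, 0, -0.0288, 0, 1], [0.0257, 0, -0.0312, 0, 1], [0.0281, 0, -0.0335, 0, 1], [0.0306, 0, -0.0358, 0, 1]]]'

```text
time: 12.2
position: [0.5759, -0.0724, 0.2735]
tool_rot: [0.786, 0.619, 0.0, 0.0]
wrist_force: [1.1, 0.1, -2.8]
finger_gap: 0.0181
gripper_force: 30.0
```

```bash
python3 - <<'E'
from h import *
o=env.get_obs(); print(o["time"],o["position"],o["wrist_force"].round(1),o["wrist_torque"].round(2))
save("wrist","pics/w5.png")
E
```

```text
12.2 [ 0.57592472 -0.07240016  0.2735133 ] [ 1.1  0.1 -2.8] [-0.29  0.09  0.01]
```

View pics/w5.png

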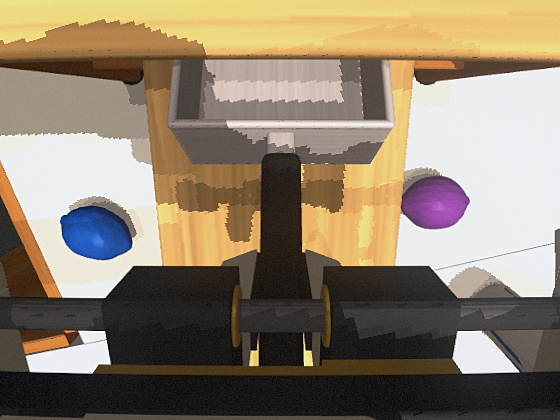

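The visible rear part of the tray is empty. I'll hold there with a tiny extra tilt, then check the force and the rear lemon.

>>> apply_moves --targets '[[[0.001, 0, -0.0008, 0, 1], [0.002, 0, -0.0017, 0, 1], [0.0025, 0, -0.0023, 0, 1], [0.0025, 0, -0.0023, 0, 1], [0.0025, 0, -0.0023, 0, 1], [0.0025, 0, -0.0023, 0, 1], [0.0025, 0, -0.0023, 0, 1], [0.0025, 0, -0.0023, 0, 1], [0.0025, 0, -0.0023, 0, 1], [0.0025, 0, -0.0023, 0, 1]]]'

```text
time: 13.5
position: [0.5762, -0.0701, 0.2754]
tool_rot: [0.786, 0.619, -0.0, -0.0]
wrist_force: [0.3, -0.2, -3.0]
finger_gap: 0.0179
gripper_force: 30.0
```

```bash
python3 - <<'E'
from h import *
o=env.get_obs(); print(o["time"],o["position"],o["wrist_force"].round(1),o["wrist_torque"].round(2))
for n in("scene","wrist"):
  im=env.grab_frame(n)
  for q in("lemon","lemon_b"): print(n,[(round(d["p"],2),np.round(d["point"]),d["region"].sum()) for d in env.masks_of(n,q)])
  hsv=cv2.cvtColor(im,cv2.COLOR_RGB2HSV); m=cv2.inRange(hsv,(24,190,130),(34,255,255)); print(m.astype(bool).sum(),np.argwhere(m).mean(0) if m.any() else 0)
E
```

```text
13.5 [ 0.57623994 -0.07012887  0.27538607] [ 0.3 -0.2 -3. ] [-0.35  0.13 -0.02]
scene [(0.63, array([339., 230.]), np.int64(240)), (0.61, array([232., 263.]), np.int64(115))]
scene [(0.63, array([339., 230.]), np.int64(240)), (0.61, array([232., 263.]), np.int64(115))]
0 0
wrist [(0.85, array([435., 206.]), np.int64(2778)), (0.74, array([ 99., 232.]), np.int64(2934))]
wrist [(0.85, array([435., 206.]), np.int64(2778)), (0.74, array([ 99., 232.]), np.int64(2934))]
0 0
```

The network reports a lemon at scene (232,263), which is inside the pot region. Next I'll reverse the arc, lay the scoop flat, and look into the tray after drawing it back.

>>> apply_moves --targets '[[[-0.0097, 0, 0.0093, 0, 1], [-0.0189, 0, 0.0192, 0, 1], [-0.0273, 0, 0.0298, 0, 1], [-0.0331, 0, 0.0381, 0, 1], [-0.0401, 0, 0.0496, 0, 1], [-0.0463, 0, 0.0616, 0, 1], [-0.0517, 0, 0.074, 0, 1], [-0.0552, 0, 0.0835, 0, 1], [-0.0581, 0, 0.0931, 0, 1], [-0.0598, 0, 0.0997, 0, 1]]]'

```text
time: 15.05
position: [0.562, -0.1293, 0.1753]
tool_rot: [0.786, 0.619, -0.0, 0.0]
wrist_force: [-2.0, -3.0, 7.1]
finger_gap: 0.0178
gripper_force: 30.0
```

>>> apply_moves --targets '[[[0, 0, 0, 0, 1], [-0.005, 0, 0, 0, 1], [-0.012, 0, 0, 0, 1], [-0.02, 0, 0, 0, 1], [-0.03, 0, 0, 0, 1], [-0.04, 0, 0, 0, 1], [-0.05, 0, 0, 0, 1], [-0.06, 0, 0, 0, 1], [-0.065, 0, 0, 0, 1], [-0.065, 0, 0, 0, 1]]]'

```text
time: 16.3
position: [0.5467, -0.1928, 0.1758]
tool_rot: [0.786, 0.618, -0.0, 0.0]
wrist_force: [-0.6, -1.8, -0.6]
finger_gap: 0.0179
gripper_force: 30.0
```

```bash
python3 - <<'E'
from h import *
def rk(P): d=np.array(P)[:2]-[.6065,.0533]; return (d@[.2355,.9719]).round(4),(d@[-.9719,.2355]).round(4)
o=env.get_obs(); print(o["time"],o["position"],rk(o["position"]),o["wrist_force"].round(1),o["wrist_torque"].round(2))
a=env.grab_frame("wrist");b=env.grab_frame("top");c=env.grab_frame("scene")
for n in("wrist","top","scene"): print(n,[(round(d["p"],2),np.round(d["point"]),d["region"].sum()) for d in env.masks_of(n,"lemon")])
f=lambda im,x0,y0,x1,y1:cv2.resize(im[y0:y1,x0:x1],(400,300))
cv2.imwrite("pics/m.png",np.vstack([np.hstack([cv2.resize(a,(400,300)),f(b,220,130,380,250)]),np.hstack([f(c,180,170,340,290),f(c,205,235,265,280)])])[:,:,::-1])
E
```

```text
16.3 [ 0.54670152 -0.19278383  0.17583919] (np.float64(-0.2533), np.float64(0.0002)) [-0.6 -1.8 -0.6] [-0.61  0.19  0.03]
wrist [(0.96, array([ 29., 128.]), np.int64(4204)), (0.74, array([515.,  75.]), np.int64(5421))]
top [(0.64, array([296., 273.]), np.int64(408)), (0.52, array([315., 152.]), np.int64(320))]
scene [(0.48, array([338., 231.]), np.int64(239)), (0.32, array([255., 224.]), np.int64(8680))]
```

View pics/m.png

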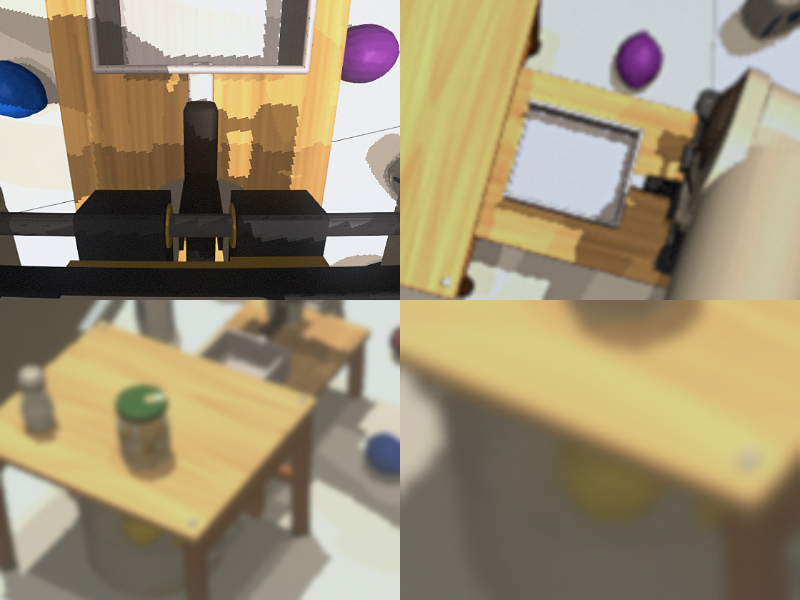

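The tray is empty and flat with its lip clear of the edge. Yellow shows inside the pot at two spots, and the shaker, jar and look-alikes are where they were. I'll release and lift.

>>> apply_moves --targets '[[[0, 0, 0, 0, 0.7], [0, 0, 0, 0, 0.5], [0, 0, 0, 0, 0.4], [0, 0, 0, 0, 0.4], [0, 0, 0, 0, 0.4], [0, 0, -0.02, 0, 0.4], [0, 0, -0.05, 0, 0.4], [0, 0, -0.09, 0, 0.4], [0, 0, -0.14, 0, 0.4], [0, 0, -0.19, 0, 0.4]]]'

```text
time: 17.85
position: [0.5467, -0.1914, 0.3672]
tool_rot: [0.786, 0.619, -0.0, -0.0]
wrist_force: [1.5, 0.3, 0.6]
finger_gap: 0.0549
gripper_force: 0.0
```

```bash
python3 - <<'E'
from h import *
def rk(P): d=np.array(P)[:2]-[.6065,.0533]; return (d@[.2355,.9719]).round(4),(d@[-.9719,.2355]).round(4)
o=env.get_obs(); print(o["time"],o["position"],o["finger_gap"],o["wrist_force"].round(1))
env.grab_frame("wrist");env.grab_frame("top")
for n in("wrist","top"):
  for q,z in(("scoop_lip",.125),("scoop_handle",.17)): print(n,q,[(round(d["p"],2),rk(onz(n,d["point"],z))) for d in env.tip_of(n,q)])
E
```

```text
17.85 [ 0.54670852 -0.19144213  0.36719359] 0.05489834478989002 [1.5 0.3 0.6]
wrist scoop_lip []
wrist scoop_handle [(0.68, (np.float64(-0.2539), np.float64(-0.0029)))]
top scoop_lip [(0.84, (np.float64(-0.051), np.float64(0.0051)))]
top scoop_handle [(0.94, (np.float64(-0.2531), np.float64(-0.0075)))]
```

The scoop lies flat with its lip about 50 mm behind the edge, and the gripper is clear. Handing in.

```bash
python3 -c "
from cell import env
print(env.finish_job())"
```

```text
the job is handed in; nothing more can be done
None
```

The job is handed in: the tray is empty, with one lemon clearly visible in the pot and a sliver of yellow beside it that I take to be the second. The scoop lies flat on the step, let go, with its lip about 50 mm behind the edge; nothing else looked moved, and it took about 18 s.

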